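# Pry up the last cover pin of a microscope lamp unit

### The arm

A 6-joint arm with a two-finger parallel gripper is mounted at the origin on the work surface. World frame = base frame: x ahead of the robot, y to its left, z up, the work surface at z = 0. Lengths are in mm, angles in degrees, forces in N, time in s.
With the tool pointing down it reaches from about 300 to 750 mm from the base axis. Payload 8.5 kg.
Tool frame: the origin (TCP) lies at the very end of the fingers, on their centre line; the grasp point (between the pads) lies 19 mm behind it (arm.pinch_z is the distance from the TCP to the grasp point, in mm); z points along the fingers, y is the line along which they close (so a half turn about z gives the same grasp; the last joint's range is limited). The gripper opens to 88 mm and grips with 3 to 60 N. Pads are 18 mm wide; open, the fingers measure 123 mm over their backs; the gripper's body (75 mm by 187 mm) begins 45 mm behind the grasp point.
Start: joints at [54.357, 21.807, 74.336, -0, 83.858, -12.336], TCP at [217.61, 505.1, 238.748] pointing down, gripper open.
Joint ranges: [-178.18, 178.18], [-50.72, 133.34], [12.68, 142.11], [-81.47, 261.47], [9.98, 163.14], [-165.26, 165.26]. Speed limits (degrees/s): [136.94, 136.94, 180, 180, 180, 180].

### API

Orientations are given as a 3x3 rotation matrix whose columns are the frame's x, y, z axes.
In Python, from bench import arm gives the robot as it stands. The module is installed in compiled form; this text tells all that it offers.
- The arm moves only by the shell command python3 -m inch 'ROWS' [FORCE]. ROWS is JSON, a list of rows, each an object with "grip": the gripper command: -1 is fully open, 1 is shut, values between are in proportion; "translation": the shift along the tool's x, y, z as a fraction of full scale, a list of three; "angular": the turn, a rotation vector about the tool's x, y, z as a fraction of full scale, a list of three. In form: [{"grip": grip, "translation": [dx, dy, dz], "angular": [wx, wy, wz]}, ...]. A call has 1 to 10 rows; each row is the pose to reach, as a shift and turn from the pose commanded when the call began, along the tool's axes at that moment; what a row does not reach only later rows make up. Full scale, the value 1, is 50 cm for a shift and 120 degrees for a turn. A row lasts 1/12 s, in which the tool goes at most 41.7 mm and 7.16 degrees, less where a joint would pass 70% of its speed; a pose out of reach is approached as far as the arm can. A call with a number of a shift or a turn outside -1 to 1 is refused whole. A call with a gripper value outside its range is refused whole. The fingers move at their own pace and stop on an object; FORCE is the grip in N (left out, the last holds). Time passes only in rows, so rows that repeat a pose let the fingers close. It gives the time, the measured TCP pose, the force, the opening and the grip force at its end, in the units of the state.
- arm.get_obs(): the state, without advancing time (a new reading comes with each control period).
- arm.get_image(name): name is "scene" or "side" or "wrist"; returns (picture, depth): 400x640x3 uint8, red, green, blue; 400x640 float32, mm along the optical axis (not along the pixel's ray), 0 where there is no reading.
- arm.camera_info(name): a dict with "fx", "fy", "cx", "cy" (pixels), "k1" (the pictures are not rectified: a ray, as slopes to the right and down, at radius r is drawn at 1 + k1 r^2 times it, then the intrinsics apply), "T" (4x4, takes a point from camera to world coordinates). Camera axes: x right, y down, z forward; pixel columns grow to the right and rows downward; lengths in mm; the calibration is good to about 2 mm. A picture is of the moment at which its call begins: read the wrist's pose just before it. camera_info takes no time and is no camera call; for the wrist camera it gives the pose at the moment of the call.
- arm.close_job(): hands the job in; it is judged then, once.
The state is a dict: "clock": time; "joint_pos": joint angles; "joint_vel": joint speeds; "joint_torque": joint torques, N m; "position": TCP position; "orientation": TCP orientation; "contact_force": force on the tool from outside, world axes, zero at the start; "torque": the same for the moment, N m; "width": opening from 0.0 (shut) to 1.0 (fully open); "grip_force": force on a finger pad.
Only numpy, scipy, OpenCV 4.12 (cv2) and the standard library are available. Lean on these libraries where they do the work, as an engineer would, in place of code of your own. Each camera call takes 0.05 s, during which the arm holds its last target. There are 200 camera calls.

### The job

Release the last cover rivet of the microscope lamp unit, the red one: slide the forked pry bar fully in under its head from the front edge, let go so that the bar rests there by itself, then go to the bar afresh (its far end gives the best leverage) and lever the red pin up with it to its raised stop, like the two black ones. Then lay the pry bar back flat on the blue mat, heel down. Never touch the red pin with the fingers, and leave the slide box, the glass jar and the dropper bottle where they are.

Things in the scene. Friction and masses are not known exactly. Their poses are not given: they have to be found in the camera images.
- unit: fixed white microscope lamp power unit, a box 150 x 200 x 75 mm (x, y, z) with a grey top cover; origin at the centre of its underside, z up; front edge at its x = -75 mm. Along it three rivets, 60 mm apart, at its x = -42 mm and y = -60, 0 and 60 mm: two black ones (fixed, already raised by 8 mm) and the red one, still down, in any of the three places.
- rivet: the red push rivet; origin on the cover's top face (75 mm above the bench) on the pin's axis, z up, axes parallel to the unit's. The unit's front edge is 33 mm away along -x; the bar comes in over it, moving along +x. Pin: neck 6 mm diameter; head 18 mm diameter, 4 mm thick, its underside 7 mm above the cover when down (joint 0).
- pin_head (a point): top centre of the red pin's head, 11 mm above the cover when the pin is down; rises with the pin
- pin (a joint): height of the red pin above its home position, in m: 0 is home, 0.008 is the raised stop. Stiff: it takes about 20 N at the head to slide it, and it stays where it is left. With the bar seated, some 5 N down at the bar's far end does it.
- bar_grip (a point): centre of the loose forked pry bar (164 mm long, about 90 g), near its centre of mass, half-way up its yellow handle (18 mm wide in y, 9.5 mm thick, from 40 mm in front of this point to 74 mm behind it). x points along the bar to the fork, y across, z up when it lies heel down, as it starts on the mat. Heel and end knob, its lowest faces, are 9 mm below this point.
- bar_fork (a point): seat of the bar's steel fork, where the pin's axis lies when fully slid in; 78 mm in front of bar_grip (+x), 6.25 mm below it, half-way through the prongs (2.5 mm thick, 25 mm wide overall, reaching 12 mm past this point; V slot 14 mm wide at the mouth, 8 mm at its end). With the heel on the cover and the bar level the prongs have 3 mm of air to the head above.
- bar_heel (a point): bottom of the heel, a cross rod of 10 mm diameter under the bar, the fulcrum: 22 mm behind bar_fork and 1.5 mm below the prongs' underside. Let go with the fork under the head, the bar tips back on the heel until the fork meets the head, and stays. Raising the pin fully takes 0.4 to 0.5 rad of tipping from level (the far end sinks about 50 mm).
- bar_end (a point): top of the black knob at the bar's far end (a cross rod, 14 mm diameter, 20 mm long in y), 67 mm behind bar_grip (-x) and 5 mm above it: where to press down. It overhangs the unit's front edge by about 110 mm when the fork is seated, with free space below.
- mat: fixed blue mat on the bench, 230 x 140 mm (x, y) and 3 mm thick; origin at the centre of its underside; the bar starts on it with its fork towards the mat's +x, more or less
- slide_box: loose closed slide box, green with a white lid, 102 x 87 x 34 mm; origin at the centre of its underside
- stain_jar: loose glass staining jar with lid, 60 x 80 x 63 mm; origin at the centre of its underside
- dropper: loose amber dropper bottle, 36 mm diameter, 75 mm tall; origin at the centre of its underside
Not all that is in view belongs to the job. Of the things like the part that bears bar_grip, leave any that is brown, orange or turquoise; of the rest the smaller one is meant.

How it is judged (in metres and radians):
On the way, in this order (a step that is already met when the one before it is completed fails the run):
1. the fork is slid in under the red pin's head (seat within 7 mm of the pin's axis, pin still down), and the bar rests there, let go (horizontal distance between bar_fork and rivet below 0.007 m and z of bar_fork in the frame of rivet between 0 and 0.009 m and contact force between the fingers and bar below 0.1 N and linear speed of bar below 0.02 m/s and value of joint pin below 0.003 m), for 0.3 s.
2. the red pin has been levered up by at least 6.5 mm, with the fork still under its head (value of joint pin above 0.0065 m and horizontal distance between bar_fork and rivet below 0.015 m), for 0.1 s.
At the end, for the whole second after the job is handed in: The red pin stands at least 6.5 mm up; the pry bar lies flat on the blue mat, heel down (within 0.15 rad), at rest and let go, its centre within 80 mm (along) and 60 mm (across) of the mat's centre; slide box, jar and dropper bottle are within 30 mm of where they were (value of joint pin above 0.0065 m and x of bar_grip in the frame of mat between -0.08 and 0.08 m and y of bar_grip in the frame of mat between -0.06 and 0.06 m and height (world z) of bar_grip below 0.02 m and angle between bar_grip's own z axis and vertical below 0.15 rad and linear speed of bar below 0.02 m/s and contact force between the fingers and bar below 0.1 N and distance of each of slide_box, stain_jar, dropper from where it was at the start of the episode below 0.03 m); the robot touches nothing.
It fails at once if the fingers touch the red pin (contact force between the fingers and pin above 1 N).
It fails at once if the slide box is shoved or knocked over (distance of slide_box from where it was at the start of the episode above 0.03 m or angle between slide_box's own z axis and vertical above 0.5 rad).
It fails at once if the glass jar is shoved or knocked over (distance of stain_jar from where it was at the start of the episode above 0.03 m or angle between stain_jar's own z axis and vertical above 0.5 rad).
It fails at once if the dropper bottle is shoved or knocked over (distance of dropper from where it was at the start of the episode above 0.03 m or angle between dropper's own z axis and vertical above 0.5 rad).
It also fails if it takes over 72 s, if anything falls off the work surface, if the arm or the gripper's body presses on something with over 40 N, if the wrist force passes 120 N, or if a joint passes its speed limit or range.

## Working session

There is one attempt and no reset: what is moved stays moved. The work goes in short steps, Python scripts to look and compute and a shell command to move; the robot and the scene stay as the last step left them, time stands still between calls to the robot, and variables do not carry over. Pictures are saved under pics/ and viewed, at most 10 in all, crops included, and the job is handed in when it is done.

```bash
mkdir -p pics; cat > h.py <<'E'
import numpy as np, cv2
from bench import arm
def snap(n):
    info=arm.camera_info(n); p,d=arm.get_image(n); return p,d,info
def ray(i,u,v):
    x=(u-i['cx'])/i['fx'];y=(v-i['cy'])/i['fy'];r0=np.hypot(x,y);r=r0
    for _ in range(20): r=r0/(1+i['k1']*r*r)
    s=r/r0 if r0>0 else 1
    T=np.array(i['T']);return T[:3,3],T[:3,:3]@np.array([x*s,y*s,1])
def onz(i,u,v,z):
    o,d=ray(i,u,v);return o+d*(z-o[2])/d[2]
def dep(i,u,v,D):
    o,d=ray(i,u,v);return o+d*D
def proj(i,P):
    T=np.array(i['T']);c=T[:3,:3].T@(np.array(P)-T[:3,3]);x,y=c[0]/c[2],c[1]/c[2];k=1+i['k1']*(x*x+y*y)
    return i['fx']*x*k+i['cx'],i['fy']*y*k+i['cy']
def save(n,p): cv2.imwrite('pics/'+n+'.png',p[:,:,::-1])
E
python3 - <<'E'
from h import *
import pickle
r={}
for n in ('scene','side','wrist'):
    p,d,i=snap(n); r[n]=(p,d,i); print(n,i['T'],i['fx'],i['k1'])
pickle.dump(r,open('s0.pkl','wb'))
save('a_scene',r['scene'][0]);save('a_side',r['side'][0])
o=arm.get_obs();print(o)
E
```

```text
scene [[-5.93044610e-01  4.48646095e-01 -6.68591633e-01  1.43526957e+03]
 [ 8.04920041e-01  3.51019042e-01 -4.78423829e-01  7.88977780e+02]
 [ 2.00454112e-02 -8.21889478e-01 -5.69294184e-01  8.75470726e+02]
 [ 0.00000000e+00  0.00000000e+00  0.00000000e+00  1.00000000e+00]] 415.31690168494293 -0.0768914538814021
side [[-7.41448358e-01 -4.09772799e-01  5.31357304e-01 -3.22362532e+02]
 [-6.70844358e-01  4.70267038e-01 -5.73425461e-01  9.97571143e+02]
 [-1.49056691e-02 -7.81623417e-01 -6.23572494e-01  1.06125355e+03]
 [ 0.00000000e+00  0.00000000e+00  0.00000000e+00  1.00000000e+00]] 473.0524980627213 -0.007133430392920451
wrist [[ 3.95069363e-01  8.80951590e-01  2.60469757e-01  1.50666979e+02]
 [ 9.18650751e-01 -3.78548156e-01 -1.13057911e-01  5.34034748e+02]
 [-9.98200325e-04  2.83946454e-01 -9.58839619e-01  3.84797393e+02]
 [ 0.00000000e+00  0.00000000e+00  0.00000000e+00  1.00000000e+00]] 303.9241366081116 0.004231544094312534
{'clock': 0.15, 'joint_pos': array([ 5.43547518e+01,  2.18331774e+01,  7.43716964e+01, -8.45530239e-04,
        8.38571275e+01, -1.23344982e+01]), 'joint_vel': array([-0.0572263 , -0.09494919, -0.19809471, -0.0181474 ,  0.10253894,
        0.01441851]), 'joint_torque': array([ 2.05952900e-03, -4.38085377e+01, -2.24617159e+01,  7.12774694e-02,
        3.43378040e-02, -1.11230815e-04]), 'position': array([217.51611037, 504.93566919, 238.2878586 ]), 'orientation': array([[-9.18372713e-01,  3.95716031e-01, -6.18702536e-04],
       [ 3.95716455e-01,  9.18372310e-01, -8.87931742e-04],
       [ 2.16830453e-04, -1.06028306e-03, -9.99999414e-01]]), 'contact_force': array([-0.10768956, -0.23582496,  0.99004556]), 'torque': array([ 0.06589921,  0.03133097, -0.0058273 ]), 'grip_force': 0.0, 'width': 0.9961825907105876}
```

View pics/a_scene.png

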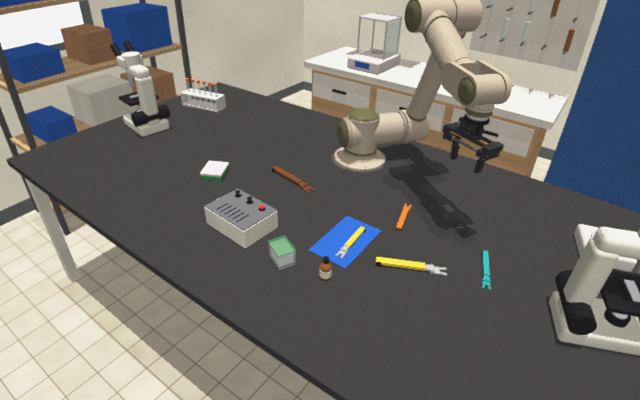

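View pics/a_side.png

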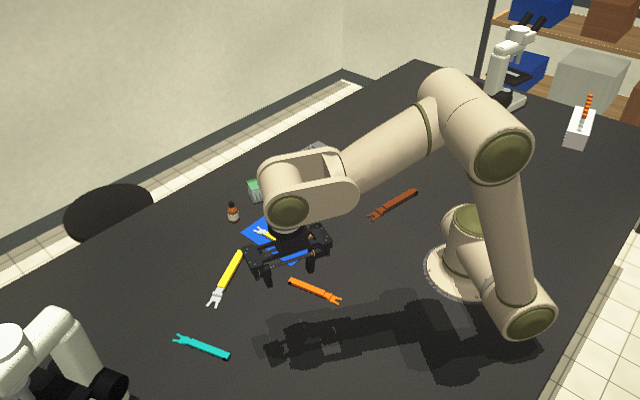

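The scene view shows five candidate bars:
- Brown at (293,178), orange at (403,216) and turquoise at (486,269) are excluded by colour.
- Yellow at (410,265) is the larger of the two left and lies off the mat.
- Yellow at (351,241) is smaller and lies on the blue mat, so this is the one meant.

The unit is at (240,215) with its red rivet at (262,207). The jar is at (282,252), the dropper at (325,269) and the slide box at (214,170).

```bash
python3 - <<'E'
from h import *
import pickle
r=pickle.load(open('s0.pkl','rb'))
p,d,i=r['scene']
h=cv2.cvtColor(p,cv2.COLOR_RGB2HSV)
def m(lo,hi,box):
    k=cv2.inRange(h,lo,hi);z=np.zeros_like(k);x0,y0,x1,y1=box;z[y0:y1,x0:x1]=k[y0:y1,x0:x1];return z
def comp(k):
    c=max(cv2.findContours(k,0,1)[0],key=cv2.contourArea);return c
def show(n,k,z):
    c=comp(k);P=np.array([onz(i,*q[0],z)[:2] for q in c],np.float32);print(n,cv2.contourArea(c),cv2.minAreaRect(P),P.mean(0))
mat=m((105,120,60),(125,255,255),(300,205,390,275));ye=m((22,120,100),(35,255,255),(330,215,375,262))
mat|=ye
show('mat',cv2.morphologyEx(mat,3,np.ones((9,9))),3)
show('yellow',ye,17)
show('yellow2',m((22,120,100),(35,255,255),(370,250,435,280)),20)
red=m((0,150,90),(6,255,255),(255,200,270,215))|m((172,150,90),(180,255,255),(255,200,270,215));show('red',red,86)
# unit by depth points
v,u=np.mgrid[180:250,195:285];P=np.array([dep(i,a,b,d[b,a]) for a,b in zip(u.ravel(),v.ravel())])
t=P[(P[:,2]>69)&(P[:,2]<80)];print('unit top',len(t),cv2.minAreaRect(t[:,:2].astype(np.float32)),np.median(t[:,2]))
bl=m((0,0,0),(180,255,60),(230,186,256,206));n,l,s,c=cv2.connectedComponentsWithStats(bl)
for a,b in zip(s[1:],c[1:]): print('black',a[4],b,onz(i,*b,92)[:2])
# obstacles
for n,z,bx in (('jar',63,(262,230,300,270)),('dropper',75,(316,255,335,282)),('slide',34,(195,155,235,185))):
    v,u=np.mgrid[bx[1]:bx[3],bx[0]:bx[2]];P=np.array([dep(i,a,b,d[b,a]) for a,b in zip(u.ravel(),v.ravel())]);P=P[(P[:,2]>12)&(P[:,2]<z+15)];print(n,len(P),P.min(0),P.max(0))
k=cv2.resize(p[190:290,190:350],(800,500),interpolation=2);save('b',k)
E
```

```text
mat 1915.5 ((518.0479736328125, 262.67877197265625), (233.4902801513672, 143.11907958984375), 0.7317193150520325) [523.9157  263.08585]
yellow 100.0 ((500.03790283203125, 286.4549255371094), (113.26820373535156, 18.573575973510742), 3.8313937187194824) [501.43484 286.23886]
yellow2 344.0 ((528.2088623046875, 462.1060791015625), (38.92913055419922, 147.8699493408203), 25.75825309753418) [527.0392  464.51764]
red 10.0 ((634.7967529296875, 3.8125696182250977), (22.989086151123047, 9.832389831542969), 42.17166519165039) [634.8149      3.8512528]
unit top 1566 ((668.7880249023438, -62.46820831298828), (204.3616943359375, 153.6061248779297), 86.61941528320312) 74.5130402434815
black 20 [237.4 193.8] [ 633.82540197 -107.2876638 ]
black 22 [249.22727273 200.72727273] [639.30059676 -46.62074246]
jar 682 [645.51638519  32.66273912  12.08981835] [763.30661246 208.52025198  67.25947668]
dropper 216 [683.60631729 290.36325024  12.29365258] [715.59392732 324.04682998  78.31962538]
slide 398 [ 428.45410266 -451.12771967   12.25385174] [ 557.0158232  -325.92854433   40.78118863]
```

View pics/b.png

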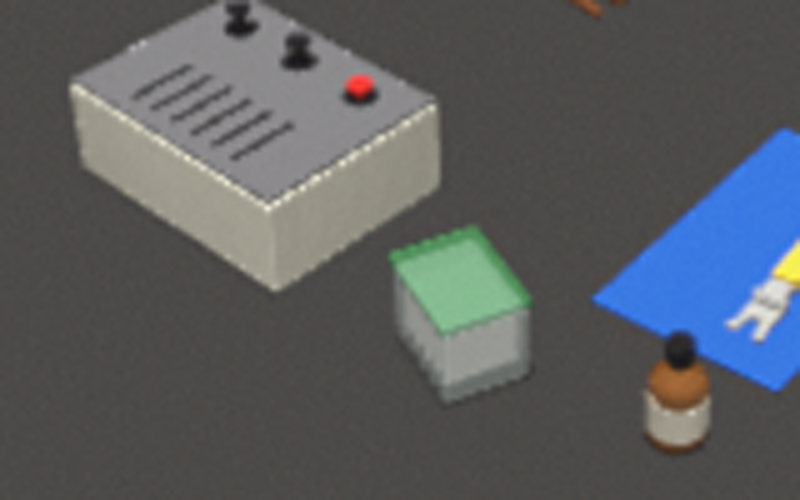

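The enlarged crop confirms the layout: the red rivet is at the unit's front corner nearest the jar, with the two black raised ones beside it. The small yellow bar lies on the mat with its fork towards the unit. I'll go above the bar and check it from close by.

```bash
cat >> h.py <<'E'
from scipy.spatial.transform import Rotation as Ro
def pose(yaw,pitch=0):
    # tool y at bar's +y, tool z down, tool x = -bar x ; pitch>0: fork end up
    R=Ro.from_euler('z',yaw,degrees=True)*Ro.from_euler('y',-pitch,degrees=True)
    return (R*Ro.from_matrix(np.array([[-1,0,0],[0,1,0],[0,0,-1.]]))).as_matrix()
def plan(P,R):
    o=arm.get_obs();A=o['orientation'];d=A.T@(np.array(P)-o['position'])
    w=Ro.from_matrix(A.T@R).as_rotvec(degrees=True)
    print('t',np.round(d/500,4),'a',np.round(w/120,4),'deg',np.round(w,1),'mm',np.round(d,1))
E
python3 -c "
from h import *
plan([480,285,180],pose(3.8))"
```

```text
t [-0.6562 -0.1961  0.1166] a [-5.000e-04 -2.000e-04 -2.259e-01] deg [ -0.1  -0.  -27.1] mm [-328.1  -98.1   58.3]
```

```bash
python3 -m inch '[{"grip":-1,"translation":[-0.656,-0.196,0.117],"angular":[0,0,-0.226]},{"grip":-1,"translation":[-0.656,-0.196,0.117],"angular":[0,0,-0.226]},{"grip":-1,"translation":[-0.656,-0.196,0.117],"angular":[0,0,-0.226]},{"grip":-1,"translation":[-0.656,-0.196,0.117],"angular":[0,0,-0.226]},{"grip":-1,"translation":[-0.656,-0.196,0.117],"angular":[0,0,-0.226]},{"grip":-1,"translation":[-0.656,-0.196,0.117],"angular":[0,0,-0.226]},{"grip":-1,"translation":[-0.656,-0.196,0.117],"angular":[0,0,-0.226]},{"grip":-1,"translation":[-0.656,-0.196,0.117],"angular":[0,0,-0.226]},{"grip":-1,"translation":[-0.656,-0.196,0.117],"angular":[0,0,-0.226]},{"grip":-1,"translation":[-0.656,-0.196,0.117],"angular":[0,0,-0.226]}]'
python3 -m inch '[{"grip":-1,"translation":[0,0,0],"angular":[0,0,0]},{"grip":-1,"translation":[0,0,0],"angular":[0,0,0]},{"grip":-1,"translation":[0,0,0],"angular":[0,0,0]}]'
cat > look.py <<'E'
from h import *
import sys
p,d,i=snap('wrist');save(sys.argv[1],p);h=cv2.cvtColor(p,cv2.COLOR_RGB2HSV)
def rect(k,z,n):
    cs=[c for c in cv2.findContours(k,0,1)[0] if cv2.contourArea(c)>60]
    for c in cs:
        P=np.array([onz(i,*q[0],z)[:2] for q in c],np.float32);print(n,cv2.contourArea(c),np.round(cv2.boundingRect(c)),[np.round(a,1) for a in cv2.minAreaRect(P)])
rect(cv2.inRange(h,(22,120,90),(35,255,255)),16.7,'yellow')
rect(cv2.inRange(h,(0,150,80),(6,255,255))|cv2.inRange(h,(174,150,80),(180,255,255)),86,'red')
E
python3 look.py c
```

```text
clock: 0.98
position: [483.4, 281.7, 178.7]
orientation: [[-0.998, -0.061, -0.001], [-0.061, 0.998, -0.001], [0.001, -0.001, -1.0]]
contact_force: [1.1, -0.4, 0.1]
width: 1.002
grip_force: 0.0
clock: 1.23
position: [479.2, 286.2, 180.5]
orientation: [[-0.998, -0.068, 0.0], [-0.068, 0.998, 0.0], [-0.0, 0.0, -1.0]]
contact_force: [-0.2, -0.7, 0.5]
width: 1.001
grip_force: 0.0
yellow 2729.0 [416 191 126  59] [array([513.9, 467.3]), array([ 29.7, 132.4]), np.float64(26.1)]
yellow 1571.5 [301 141  18 103] [array([494.6, 282.5]), array([112.3,  17.5]), np.float64(4.0)]
yellow 1082.5 [401   0  23  67] [array([334.3, 366.4]), array([55.6, 16.3]), np.float64(14.2)]
```

View pics/c.png

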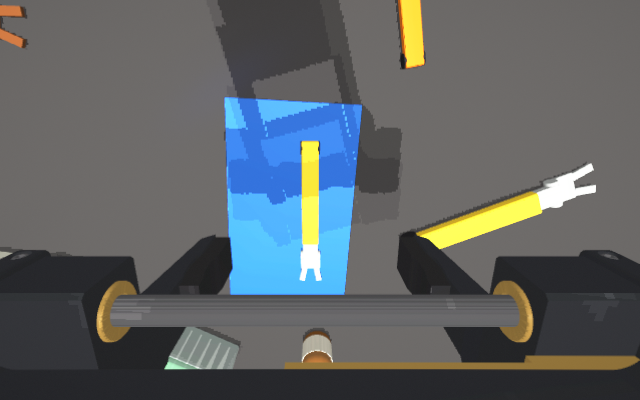

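In the wrist view the small bar's handle is at (310,195) and its fork at (310,270), pointing towards +x. The larger yellow bar, at right, is well clear of the fingers.

```bash
python3 -c "
from h import *
plan([512,283.7,6],pose(4))"
```

```text
t [-0.065  -0.0097  0.3492] a [ 0.0001  0.0001 -0.0008] deg [ 0.   0.  -0.1] mm [-32.5  -4.8 174.6]
```

```bash
python3 -m inch '[{"grip":-1,"translation":[-0.065,-0.0097,0.08],"angular":[0,0,0]},{"grip":-1,"translation":[-0.065,-0.0097,0.14],"angular":[0,0,0]},{"grip":-0.4,"translation":[-0.065,-0.0097,0.2],"angular":[0,0,0]},{"grip":-0.4,"translation":[-0.065,-0.0097,0.26],"angular":[0,0,0]},{"grip":-0.4,"translation":[-0.065,-0.0097,0.31],"angular":[0,0,0]},{"grip":-0.4,"translation":[-0.065,-0.0097,0.31],"angular":[0,0,0]}]' 20
python3 look.py c2 
python3 -c "
from h import *
plan([512,283.7,6],pose(4))"
```

```text
clock: 1.78
position: [510.0, 282.7, 21.2]
orientation: [[-0.998, -0.068, -0.008], [-0.068, 0.998, -0.002], [0.008, -0.002, -1.0]]
contact_force: [-0.6, -0.1, -0.1]
width: 0.722
grip_force: 0.0
yellow 116.0 [622 249  18  15] [array([504. , 455.6]), array([8.8, 8.8]), np.float64(20.2)]
yellow 5944.5 [297 112  38 183] [array([488.8, 281.9]), array([99.9, 18.2]), np.float64(4.0)]
t [-0.0017  0.0011  0.0358] a [-0.0005 -0.0019 -0.0009] deg [-0.1 -0.2 -0.1] mm [-0.8  0.5 17.9]
```

View pics/c2.png

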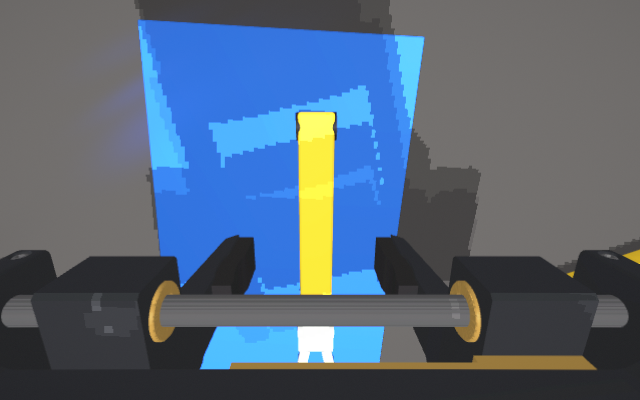

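The handle runs down the centre at u≈316, between the two fingers. I'll lower and grip.

```bash
python3 -m inch '[{"grip":-0.4,"translation":[-0.0017,0,0.0355],"angular":[0,0,0]},{"grip":-0.4,"translation":[-0.0017,0,0.0355],"angular":[0,0,0]},{"grip":1,"translation":[-0.0017,0,0.0355],"angular":[0,0,0]},{"grip":1,"translation":[-0.0017,0,0.0355],"angular":[0,0,0]},{"grip":1,"translation":[-0.0017,0,0.0355],"angular":[0,0,0]},{"grip":1,"translation":[-0.0017,0,0.0355],"angular":[0,0,0]},{"grip":1,"translation":[-0.0017,0,0.0355],"angular":[0,0,0]},{"grip":1,"translation":[-0.0017,0,0.0355],"angular":[0,0,0]}]' 40
python3 -m inch '[{"grip":1,"translation":[0,0,-0.08],"angular":[0,0,0]},{"grip":1,"translation":[0,0,-0.16],"angular":[0,0,0]},{"grip":1,"translation":[0,0,-0.24],"angular":[0,0,0]},{"grip":1,"translation":[0,0,-0.28],"angular":[0,0,0]},{"grip":1,"translation":[0,0,-0.28],"angular":[0,0,0]},{"grip":1,"translation":[0,0,-0.28],"angular":[0,0,0]}]'
python3 -c "
from h import *
plan([520,7,150],pose(-3.4))"
```

```text
clock: 2.5
position: [513.8, 282.7, 7.9]
orientation: [[-0.998, -0.066, 0.001], [-0.066, 0.998, 0.0], [-0.001, 0.0, -1.0]]
contact_force: [0.5, -0.1, -1.3]
width: 0.268
grip_force: 0.0
clock: 3.0
position: [513.8, 282.7, 148.2]
orientation: [[-0.998, -0.067, 0.002], [-0.067, 0.998, 0.001], [-0.002, 0.0, -1.0]]
contact_force: [0.1, -0.4, -0.9]
width: 0.003
grip_force: 0.0
t [ 0.0243 -0.5511 -0.0038] a [0.0002 0.0009 0.0601] deg [0.  0.1 7.2] mm [  12.1 -275.5   -1.9]
```

The fingers hadn't closed when I lifted, so the grip missed. I'll open, check the bar and redo it with more dwell.

```bash
python3 -m inch '[{"grip":-0.4,"translation":[0.1,0,0],"angular":[0,0,0]},{"grip":-0.4,"translation":[0.1,0,0],"angular":[0,0,0]},{"grip":-0.4,"translation":[0.1,0,0],"angular":[0,0,0]},{"grip":-0.4,"translation":[0.1,0,0],"angular":[0,0,0]},{"grip":-0.4,"translation":[0.1,0,0],"angular":[0,0,0]}]'
python3 look.py c3
python3 -c "
from h import *
plan([513,283.5,6],pose(4))"
```

```text
clock: 3.42
position: [464.5, 279.4, 146.9]
orientation: [[-0.998, -0.066, -0.0], [-0.066, 0.998, -0.0], [0.0, -0.0, -1.0]]
contact_force: [-0.1, 0.2, 0.1]
width: 0.361
grip_force: 0.0
yellow 2589.0 [439 214 131  51] [array([511.3, 471.2]), array([ 30.9, 124.2]), np.float64(26.2)]
yellow 1848.0 [305 161  20 111] [array([494.7, 282. ]), array([113.3,  17.6]), np.float64(4.4)]
yellow 1509.0 [417   0  26  81] [array([331.9, 365.5]), array([60.8, 16.7]), np.float64(14.2)]
t [-0.097   0.0019  0.282 ] a [-0.0001 -0.0001 -0.0017] deg [-0.  -0.  -0.2] mm [-48.5   0.9 141. ]
```

```bash
python3 -m inch '[{"grip":-0.4,"translation":[-0.095,0.002,0.08],"angular":[0,0,0]},{"grip":-0.4,"translation":[-0.095,0.002,0.16],"angular":[0,0,0]},{"grip":-0.4,"translation":[-0.095,0.002,0.24],"angular":[0,0,0]},{"grip":-0.4,"translation":[-0.095,0.002,0.281],"angular":[0,0,0]},{"grip":-0.4,"translation":[-0.095,0.002,0.281],"angular":[0,0,0]},{"grip":1,"translation":[-0.095,0.002,0.281],"angular":[0,0,0]},{"grip":1,"translation":[-0.095,0.002,0.281],"angular":[0,0,0]},{"grip":1,"translation":[-0.095,0.002,0.281],"angular":[0,0,0]},{"grip":1,"translation":[-0.095,0.002,0.281],"angular":[0,0,0]},{"grip":1,"translation":[-0.095,0.002,0.281],"angular":[0,0,0]}]' 40
python3 -m inch '[{"grip":1,"translation":[0,0,0],"angular":[0,0,0]},{"grip":1,"translation":[0,0,0],"angular":[0,0,0]},{"grip":1,"translation":[0,0,0],"angular":[0,0,0]},{"grip":1,"translation":[0,0,0],"angular":[0,0,0]},{"grip":1,"translation":[0,0,0],"angular":[0,0,0]}]'
```

```text
clock: 4.3
position: [511.2, 283.5, 7.0]
orientation: [[-0.998, -0.066, 0.0], [-0.066, 0.998, 0.0], [-0.0, 0.0, -1.0]]
contact_force: [0.3, -0.4, 1.2]
width: 0.346
grip_force: 0.0
clock: 4.72
position: [511.1, 283.5, 7.1]
orientation: [[-0.998, -0.067, 0.0], [-0.067, 0.998, 0.0], [-0.0, 0.0, -1.0]]
contact_force: [-0.8, -0.2, 1.4]
width: 0.195
grip_force: 40.0
```

```bash
python3 -m inch '[{"grip":1,"translation":[0,0,-0.08],"angular":[0,0,0]},{"grip":1,"translation":[0,0,-0.16],"angular":[0,0,0]},{"grip":1,"translation":[0,0,-0.24],"angular":[0,0,0]},{"grip":1,"translation":[0,0,-0.28],"angular":[0,0,0]},{"grip":1,"translation":[0,0,-0.28],"angular":[0,0,0]},{"grip":1,"translation":[0,0,-0.28],"angular":[0,0,0]}]'
python3 -c "
from h import *
plan([475,9,150],pose(-3.4))"
```

```text
clock: 5.22
position: [511.1, 283.5, 147.3]
orientation: [[-0.998, -0.067, 0.001], [-0.067, 0.998, 0.0], [-0.001, 0.0, -1.0]]
contact_force: [-0.8, 0.8, -1.7]
width: 0.194
grip_force: 40.0
t [ 0.1086 -0.5431 -0.0056] a [0.0002 0.0006 0.0601] deg [0.  0.1 7.2] mm [  54.3 -271.5   -2.8]
```

```bash
python3 -m inch '[{"grip":1,"translation":[0.1,-0.08,-0.005],"angular":[0,0,0.06]},{"grip":1,"translation":[0.108,-0.16,-0.005],"angular":[0,0,0.06]},{"grip":1,"translation":[0.108,-0.24,-0.005],"angular":[0,0,0.06]},{"grip":1,"translation":[0.108,-0.31,-0.005],"angular":[0,0,0.06]},{"grip":1,"translation":[0.108,-0.38,-0.005],"angular":[0,0,0.06]},{"grip":1,"translation":[0.108,-0.45,-0.005],"angular":[0,0,0.06]},{"grip":1,"translation":[0.108,-0.51,-0.005],"angular":[0,0,0.06]},{"grip":1,"translation":[0.108,-0.543,-0.005],"angular":[0,0,0.06]},{"grip":1,"translation":[0.108,-0.543,-0.005],"angular":[0,0,0.06]},{"grip":1,"translation":[0.108,-0.543,-0.005],"angular":[0,0,0.06]}]'
python3 - <<'E'
from h import *
W,_,wi=snap('wrist');S,_,si=snap('scene');D,_,di=snap('side')
save('w4',W)
k=np.hstack([cv2.resize(S[150:250,180:340],(400,250)),cv2.resize(D[140:240,220:380],(400,250))])
k=np.vstack([k,np.hstack([cv2.resize(W,(480,300)),np.zeros((300,320,3),np.uint8)])])
save('d',k)
E
```

```text
clock: 6.05
position: [474.6, 8.8, 148.0]
orientation: [[-0.998, 0.061, -0.003], [0.061, 0.998, 0.001], [0.003, 0.001, -1.0]]
contact_force: [0.6, 0.1, -1.0]
width: 0.201
grip_force: 40.0
```

View pics/d.png

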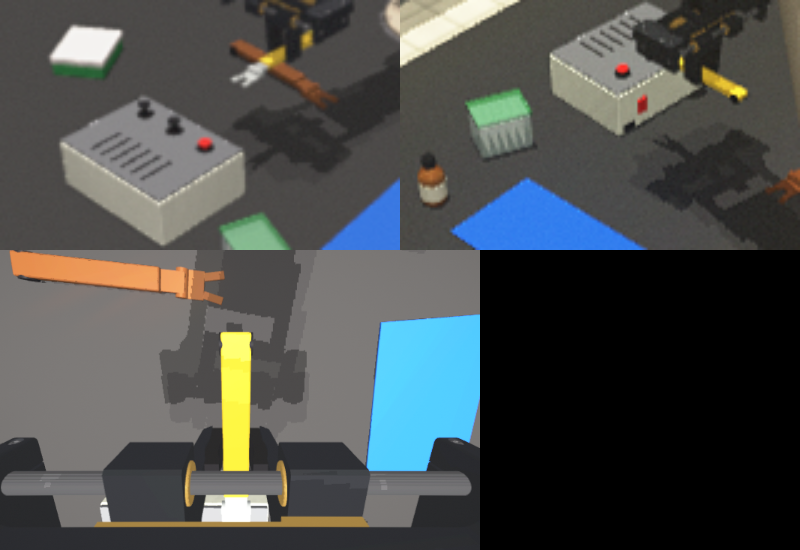

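The scene inset shows the held bar with its fork towards the unit. The red head is visible in both the scene and side views, and the fork only in the scene view. I'll triangulate the rivet and check the camera bias against the held bar.

```bash
cat > tri.py <<'E'
from h import *
def redc(p,box):
    x0,y0,x1,y1=box;c=p[y0:y1,x0:x1].astype(float);w=np.clip(c[...,0]-np.maximum(c[...,1],c[...,2])-60,0,None)
    k=(w>0).astype(np.uint8);n,l,s,ce=cv2.connectedComponentsWithStats(k);print([(a[4],(b+[x0,y0]).round(1)) for a,b in zip(s[1:],ce[1:]) if a[4]>3])
    v,u=np.mgrid[y0:y1,x0:x1];j=1+np.argmax(s[1:,4]);w=w*(l==j);return (u*w).sum()/w.sum(),(v*w).sum()/w.sum()
S,_,si=snap('scene');D,Dd,di=snap('side')
a=redc(S,(250,195,275,220));b=redc(D,(295,155,320,176))
o1,d1=ray(si,*a);o2,d2=ray(di,*b);d1/=np.linalg.norm(d1);d2/=np.linalg.norm(d2)
t=np.linalg.lstsq(np.c_[d1,-d2],o2-o1,rcond=None)[0];print(a,b,'tri',o1+d1*t[0],o2+d2*t[1])
print('z84',onz(si,*a,84.5),onz(di,*b,84.5))
E
cat tri.py > t2.py; cat >> t2.py <<'E'
o=arm.get_obs();R=o['orientation'];x,y=-R[:,0],R[:,1]
G=o['position']+x*1+np.array([0,0,4.9])
def bp(a,b,c): return G+x*a+y*b-R[:,2]*c
h=cv2.cvtColor(S,cv2.COLOR_RGB2HSV)
Y=cv2.inRange(h,(22,120,80),(35,255,255));n,l,s,c=cv2.connectedComponentsWithStats(Y[160:190,260:320])
print('yellow',[(q[4],e+[260,160]) for q,e in zip(s[1:],c[1:]) if q[4]>5])
print('pred handle front',proj(si,bp(40,0,0)),'seat',proj(si,bp(78,0,-6)),'tips',proj(si,bp(90,12.5,-6)),proj(si,bp(90,-12.5,-6)))
k=cv2.resize(S[165:215,240:320],(800,500),interpolation=0)
for P in (bp(40,0,4.75),bp(78,0,-5),bp(90,12.5,-5),bp(90,-12.5,-5)):
    u,v=proj(si,P);cv2.drawMarker(k,(int((u-240)*10+5),int((v-165)*10+5)),(0,255,255),1,12,2)
save('e',k)
# unit front edge from side depth
v,u=np.mgrid[135:200,270:350];P=np.array([dep(di,p,q,Dd[q,p]) for p,q in zip(u.ravel(),v.ravel())]);t=P[(P[:,2]>72)&(P[:,2]<78)].astype(np.float32)
print(len(t),cv2.minAreaRect(t[:,:2]),np.median(t[:,2]))
E
python3 t2.py
```

```text
[(np.int32(22), array([261.5, 206.7]))]
[(np.int32(17), array([308.6, 166.6]))]
(np.float64(261.4460518384569), np.float64(206.49427365883062)) (np.float64(308.46666666666664), np.float64(166.91858407079647)) tri [ 6.30590034e+02 -3.92854112e-01  8.38034777e+01] [630.57444747  -1.57183404  84.99487992]
z84 [6.31298004e+02 3.01647582e-01 8.45000000e+01] [631.05750528  -2.07831435  84.5       ]
yellow [(np.int32(25), array([302.48, 165.2 ])), (np.int32(49), array([289.3877551 , 172.32653061]))]
pred handle front (np.float64(285.17818420045006), np.float64(174.8646828199168)) seat (np.float64(277.40083264939415), np.float64(180.83042552424197)) tips (np.float64(277.6125970937462), np.float64(183.59644492155783)) (np.float64(272.16837112151717), np.float64(180.94715208914445))Traceback (most recent call last):
  File "t2.py", line 24, in <module>
    print(len(t),cv2.minAreaRect(t[:,:2]),np.median(t[:,2]))
                 ~~~~~~~~~~~~~~~^^^^^^^^^
cv2.error: OpenCV(4.12.0) /io/opencv/modules/imgproc/src/convhull.cpp:143: error: (-215:Assertion failed) total >= 0 && (depth == CV_32F || depth == CV_32S) in function 'convexHull'
```

View pics/e.png

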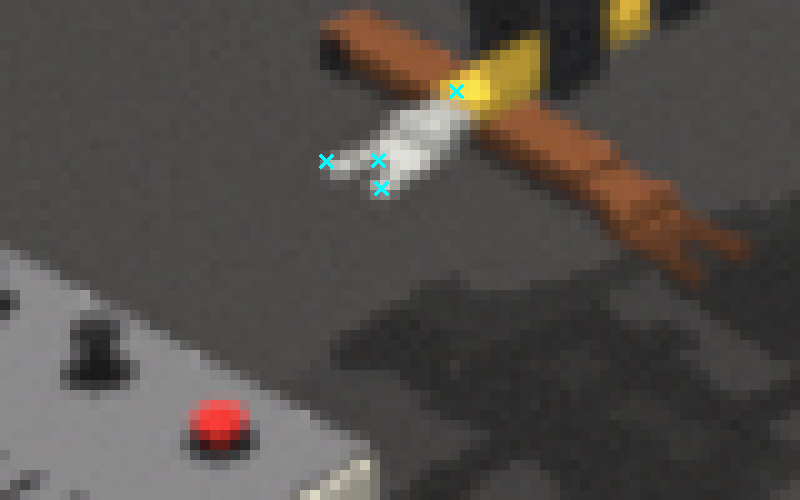

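The predicted marks on the held fork agree with the image to about 1 px, so the calibration is good. The rivet is at about (630.8, -0.3) with the unit at yaw -3.4°. Next is the pre-insertion pose.

```bash
python3 -c "
from h import *
plan([510,6.9,80.6],pose(-3.4))"
```

```text
t [-0.0702 -0.0024  0.1372] a [ 0.0001 -0.0003  0.0009] deg [ 0.  -0.   0.1] mm [-35.1  -1.2  68.6]
```

```bash
python3 -m inch '[{"grip":1,"translation":[0,-0.0024,0.05],"angular":[0,0,0]},{"grip":1,"translation":[0,-0.0024,0.1],"angular":[0,0,0]},{"grip":1,"translation":[0,-0.0024,0.13],"angular":[0,0,0]},{"grip":1,"translation":[0,-0.0024,0.136],"angular":[0,0,0]},{"grip":1,"translation":[-0.02,-0.0024,0.136],"angular":[0,0,0]},{"grip":1,"translation":[-0.04,-0.0024,0.136],"angular":[0,0,0]},{"grip":1,"translation":[-0.05,-0.0024,0.136],"angular":[0,0,0]},{"grip":1,"translation":[-0.05,-0.0024,0.136],"angular":[0,0,0]},{"grip":1,"translation":[-0.05,-0.0024,0.136],"angular":[0,0,0]}]'
python3 - <<'E'
exec(open('t2.py').read().split('# unit')[0].replace("save('e',k)","save('f',k)").replace('[165:215,240:320]','[175:225,230:310]').replace('u-240','u-230').replace('v-165','v-175').replace("[160:190,260:320]","[160:210,250:320]"))
print(o['position'],o['contact_force'])
plan([552,4.4,80.6],pose(-3.4))
E
```

```text
clock: 7.05
position: [500.1, 6.7, 81.8]
orientation: [[-0.998, 0.059, 0.0], [0.059, 0.998, -0.0], [-0.0, -0.0, -1.0]]
contact_force: [0.0, 0.2, -1.1]
width: 0.196
grip_force: 40.0
[(np.int32(22), array([261.5, 206.7]))]
[(np.int32(6), array([307.2, 166.8]))]
(np.float64(261.4345202172601), np.float64(206.49366324683163)) (np.float64(307.04233870967744), np.float64(166.93548387096774)) tri [633.37908521   2.29069044  86.52704841] [633.38533059   2.83731593  85.97563855]
z84 [6.31318772e+02 2.69439924e-01 8.45000000e+01] [634.83141931   1.33223972  84.5       ]
yellow [(np.int32(22), array([306.68181818, 185.09090909])), (np.int32(54), array([294.14814815, 191.77777778]))]
pred handle front (np.float64(280.15567154325595), np.float64(194.3654350762728)) seat (np.float64(272.4276619814535), np.float64(200.51054392937047)) tips (np.float64(272.57997297741775), np.float64(203.43051828874948)) (np.float64(267.28107776270093), np.float64(200.63291103060857))
[499.71588426   6.58902723  81.72285202] [ 0.3603975  -0.37508858 -0.56690007]
t [-0.1046  0.0018  0.0022] a [-0.     -0.0001  0.0002] deg [-0. -0.  0.] mm [-52.3   0.9   1.1]
```

View pics/f.png

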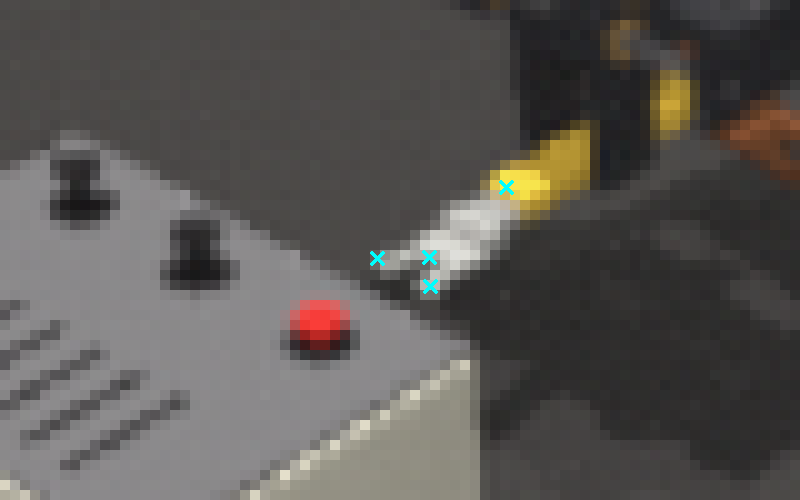

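```bash
python3 -m inch '[{"grip":1,"translation":[0,0.0018,0.0024],"angular":[0,0,0]},{"grip":1,"translation":[-0.02,0.0018,0.0024],"angular":[0,0,0]},{"grip":1,"translation":[-0.035,0.0018,0.0024],"angular":[0,0,0]},{"grip":1,"translation":[-0.05,0.0018,0.0024],"angular":[0,0,0]},{"grip":1,"translation":[-0.065,0.0018,0.0024],"angular":[0,0,0]},{"grip":1,"translation":[-0.075,0.0018,0.0024],"angular":[0,0,0]},{"grip":1,"translation":[-0.075,0.0018,0.0024],"angular":[0,0,0]}]'
python3 -m inch '[{"grip":1,"translation":[-0.01,0,0],"angular":[0,0,0]},{"grip":1,"translation":[-0.02,0,0],"angular":[0,0,0]},{"grip":1,"translation":[-0.028,0,0],"angular":[0,0,0]},{"grip":1,"translation":[-0.028,0,0],"angular":[0,0,0]},{"grip":1,"translation":[-0.028,0,0],"angular":[0,0,0]}]'
```

```text
clock: 7.73
position: [538.6, 4.9, 80.2]
orientation: [[-0.998, 0.059, 0.001], [0.059, 0.998, -0.0], [-0.001, -0.0, -1.0]]
contact_force: [-0.6, -0.1, -0.9]
width: 0.2
grip_force: 40.0
clock: 8.15
position: [551.5, 4.2, 80.1]
orientation: [[-0.998, 0.059, -0.001], [0.059, 0.998, 0.0], [0.001, 0.0, -1.0]]
contact_force: [-1.7, -0.0, 0.7]
width: 0.197
grip_force: 40.0
```

```bash
python3 -m inch '[{"grip":1,"translation":[-0.003,0,0],"angular":[0,0,0]},{"grip":1,"translation":[-0.005,0,0],"angular":[0,0,0]},{"grip":1,"translation":[-0.005,0,0],"angular":[0,0,0]},{"grip":1,"translation":[-0.005,0,0],"angular":[0,0,0]}]'
python3 - <<'E'
exec(open('t2.py').read().split('# unit')[0].replace("save('e',k)","save('g',k)").replace('[165:215,240:320]','[180:230,225:305]').replace('u-240','u-225').replace('v-165','v-180').replace("[160:190,260:320]","[160:210,250:320]").replace("a=redc","#").replace("o1,d1","#").replace("t=np","#").replace("print('z84","#"))
E
```

```text
clock: 8.48
position: [552.1, 4.4, 79.8]
orientation: [[-0.998, 0.059, -0.005], [0.059, 0.998, 0.001], [0.005, 0.0, -1.0]]
contact_force: [-8.8, -0.4, 1.2]
width: 0.197
grip_force: 40.0
yellow [(np.int32(19), array([296.15789474, 192.31578947])), (np.int32(57), array([284.05263158, 198.54385965]))]
pred handle front (np.float64(269.54274838778514), np.float64(201.46851964905676)) seat (np.float64(261.48831234765447), np.float64(207.90612304825225)) tips (np.float64(261.53103403509357), np.float64(210.98575379625373)) (np.float64(256.21851594648274), np.float64(208.05108133689282))
```

View pics/g.png

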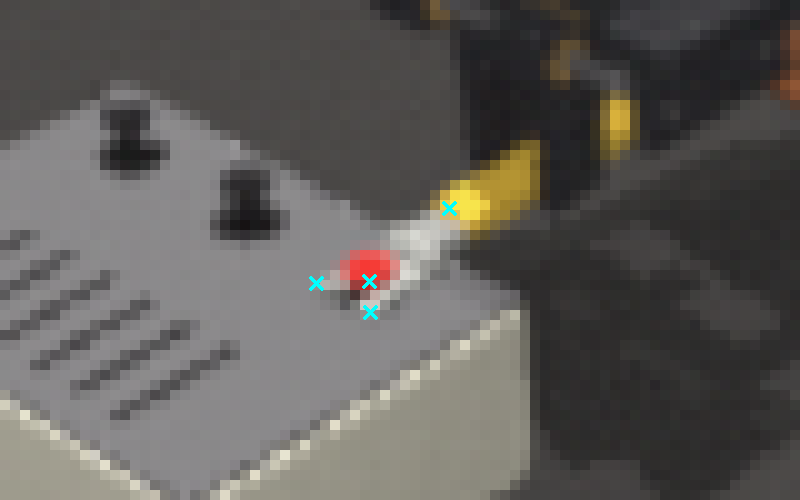

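Seated: the prongs show on both sides of the red head at (262,207), and there is about 9 N of end contact. I'll relax the push, set the heel down and let go.

```bash
python3 -m inch '[{"grip":1,"translation":[0.003,0,0],"angular":[0,0,0]},{"grip":1,"translation":[0.003,0,0.001],"angular":[0,0,0]},{"grip":1,"translation":[0.003,0,0.002],"angular":[0,0,0]},{"grip":1,"translation":[0.003,0,0.002],"angular":[0,0,0]}]'
python3 -m inch '[{"grip":-0.5,"translation":[0,0,0],"angular":[0,0,0]},{"grip":-0.5,"translation":[0,0,0],"angular":[0,0,0]},{"grip":-0.5,"translation":[0,0,0],"angular":[0,0,0]},{"grip":-0.5,"translation":[0,0,0],"angular":[0,0,0]},{"grip":-0.5,"translation":[0,0,0],"angular":[0,0,0]},{"grip":-0.5,"translation":[0,0,0],"angular":[0,0,0]},{"grip":-0.5,"translation":[0,0,0],"angular":[0,0,0]}]'
```

```text
clock: 8.92
position: [551.8, 4.3, 79.2]
orientation: [[-0.998, 0.059, -0.002], [0.059, 0.998, 0.0], [0.002, 0.0, -1.0]]
contact_force: [-5.7, -0.2, 0.7]
width: 0.199
grip_force: 40.0
clock: 9.5
position: [552.7, 4.1, 79.3]
orientation: [[-0.998, 0.059, 0.0], [0.059, 0.998, -0.0], [-0.0, -0.0, -1.0]]
contact_force: [-0.3, -0.6, 0.5]
width: 0.706
grip_force: 0.0
```

```bash
python3 -m inch '[{"grip":-0.5,"translation":[0,0,-0.06],"angular":[0,0,0]},{"grip":-0.5,"translation":[0,0,-0.1],"angular":[0,0,0]},{"grip":-0.5,"translation":[0,0,-0.1],"angular":[0,0,0]},{"grip":1,"translation":[0.13,0,-0.1],"angular":[0,0,0]},{"grip":1,"translation":[0.13,0,-0.1],"angular":[0,0,0]},{"grip":1,"translation":[0.13,0,-0.1],"angular":[0,0,0]},{"grip":1,"translation":[0.13,0,-0.1],"angular":[0,0,0]},{"grip":1,"translation":[0.13,0,-0.1],"angular":[0,0,0]},{"grip":1,"translation":[0.13,0,-0.1],"angular":[0,0,0]},{"grip":1,"translation":[0.13,0,-0.1],"angular":[0,0,0]}]'
python3 - <<'E'
from h import *
W,_,wi=snap('wrist');S,_,si=snap('scene')
k=np.hstack([cv2.resize(S[180:230,225:305],(400,250),interpolation=0),cv2.resize(W,(400,250))])
save('i',k)
h=cv2.cvtColor(W,cv2.COLOR_RGB2HSV);Y=cv2.inRange(h,(22,120,80),(35,255,255))
for c in cv2.findContours(Y,0,1)[0]:
    if cv2.contourArea(c)>60:
        x,y,w,hh=cv2.boundingRect(c);print((x,y,w,hh),onz(wi,x+w/2,y,70))
plan([485.5,8.3,110],pose(-3.4))
E
```

```text
clock: 10.33
position: [488.5, 7.9, 129.0]
orientation: [[-0.998, 0.059, 0.0], [0.059, 0.998, -0.0], [-0.0, -0.0, -1.0]]
contact_force: [0.5, 0.7, 0.8]
width: 0.243
grip_force: 0.0
(303, 326, 24, 22) [583.84530706   2.87890867  70.        ]
(302, 199, 26, 96) [477.22288371   9.05567756  70.        ]
t [0.0054 0.0004 0.0381] a [ 0.     -0.      0.0001] deg [ 0. -0.  0.] mm [ 2.7  0.2 19.1]
```

View pics/i.png

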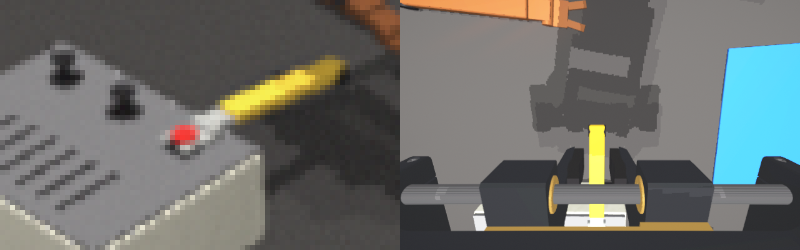

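The bar rests by itself with the fork under the red head (left half, red at (185,135)), tipped back, with its far end free. Now I'll close the fingers and press on the far knob.

```bash
python3 -m inch '[{"grip":1,"translation":[0.0115,0.0004,0],"angular":[0,0,0]},{"grip":1,"translation":[0.0115,0.0004,0.02],"angular":[0,0,0]},{"grip":1,"translation":[0.0115,0.0004,0.05],"angular":[0,0,0]},{"grip":1,"translation":[0.0115,0.0004,0.08],"angular":[0,0,0]},{"grip":1,"translation":[0.0115,0.0004,0.088],"angular":[0,0,0]},{"grip":1,"translation":[0.0115,0.0004,0.088],"angular":[0,0,0]}]'
python3 -m inch '[{"grip":1,"translation":[0,0,0.01],"angular":[0,0,0]},{"grip":1,"translation":[0,0,0.02],"angular":[0,0,0]},{"grip":1,"translation":[0,0,0.03],"angular":[0,0,0]},{"grip":1,"translation":[0,0,0.036],"angular":[0,0,0]},{"grip":1,"translation":[0,0,0.036],"angular":[0,0,0]}]'
```

```text
clock: 10.93
position: [481.4, 8.7, 84.6]
orientation: [[-0.998, 0.059, -0.002], [0.059, 0.998, 0.0], [0.002, 0.0, -1.0]]
contact_force: [-0.4, 0.2, -0.4]
width: 0.006
grip_force: 0.0
clock: 11.35
position: [482.4, 8.4, 67.2]
orientation: [[-0.998, 0.059, 0.001], [0.059, 0.998, -0.0], [-0.001, -0.0, -1.0]]
contact_force: [0.5, -0.2, 2.9]
width: 0.004
grip_force: 1.6
```

Contact is building. I'll go on down in steps.

```bash
python3 -m inch '[{"grip":1,"translation":[0,0,0.01],"angular":[0,0,0]},{"grip":1,"translation":[0,0,0.02],"angular":[0,0,0]},{"grip":1,"translation":[0,0,0.03],"angular":[0,0,0]},{"grip":1,"translation":[0,0,0.04],"angular":[0,0,0]},{"grip":1,"translation":[0,0,0.046],"angular":[0,0,0]},{"grip":1,"translation":[0,0,0.046],"angular":[0,0,0]}]'
python3 -m inch '[{"grip":1,"translation":[0,0,0.008],"angular":[0,0,0]},{"grip":1,"translation":[0,0,0.012],"angular":[0,0,0]},{"grip":1,"translation":[0,0,0.012],"angular":[0,0,0]},{"grip":1,"translation":[0,0,0.012],"angular":[0,0,0]}]'
```

```text
clock: 11.85
position: [482.8, 8.3, 44.6]
orientation: [[-0.998, 0.059, 0.002], [0.059, 0.998, -0.0], [-0.002, -0.0, -1.0]]
contact_force: [1.9, -0.4, 4.6]
width: 0.005
grip_force: 2.4
clock: 12.18
position: [482.9, 8.3, 38.9]
orientation: [[-0.998, 0.059, 0.002], [0.059, 0.998, -0.001], [-0.002, -0.0, -1.0]]
contact_force: [1.5, -0.1, 5.6]
width: 0.006
grip_force: 2.5
```

```bash
python3 -m inch '[{"grip":1,"translation":[0,0,0.006],"angular":[0,0,0]},{"grip":1,"translation":[0,0,0.01],"angular":[0,0,0]},{"grip":1,"translation":[0,0,0.01],"angular":[0,0,0]},{"grip":1,"translation":[0,0,0.01],"angular":[0,0,0]}]'
python3 -m inch '[{"grip":1,"translation":[0,0,0.004],"angular":[0,0,0]},{"grip":1,"translation":[0,0,0.006],"angular":[0,0,0]},{"grip":1,"translation":[0,0,0.006],"angular":[0,0,0]},{"grip":1,"translation":[0,0,0.006],"angular":[0,0,0]}]'
python3 tri.py
```

```text
clock: 12.52
position: [482.9, 8.3, 34.0]
orientation: [[-0.998, 0.059, 0.002], [0.059, 0.998, -0.001], [-0.002, -0.0, -1.0]]
contact_force: [0.8, -0.6, 7.7]
width: -0.0
grip_force: 3.0
clock: 12.85
position: [483.1, 8.4, 31.2]
orientation: [[-0.998, 0.059, 0.003], [0.059, 0.998, -0.0], [-0.003, -0.0, -1.0]]
contact_force: [1.0, 1.0, 7.5]
width: 0.002
grip_force: 3.9
[(np.int32(19), array([261.4, 204.5]))]
[(np.int32(14), array([308.3, 165.1]))]
(np.float64(261.1152173913043), np.float64(204.4891304347826)) (np.float64(308.430224642614), np.float64(165.1136827773996)) tri [630.83555558  -1.07438797  91.7056984 ] [630.82570152  -1.90831514  92.55642902]
z84 [623.43983278  -8.33788843  84.5       ] [638.75314672 -10.22075371  84.5       ]
```

The red head has risen by about 7.7 mm. I'll press until it is firmly against the stop.

```bash
python3 -m inch '[{"grip":1,"translation":[0,0,0.004],"angular":[0,0,0]},{"grip":1,"translation":[0,0,0.007],"angular":[0,0,0]},{"grip":1,"translation":[0,0,0.007],"angular":[0,0,0]},{"grip":1,"translation":[0,0,0.007],"angular":[0,0,0]}]'
python3 tri.py
```

```text
clock: 13.28
position: [483.9, 8.3, 28.3]
orientation: [[-0.998, 0.059, 0.005], [0.059, 0.998, -0.001], [-0.005, -0.001, -1.0]]
contact_force: [1.6, 1.6, 13.5]
width: 0.005
grip_force: 6.3
[(np.int32(18), array([261.3, 204.4]))]
[(np.int32(14), array([308.3, 165.1]))]
(np.float64(261.1900149031297), np.float64(204.44187779433682)) (np.float64(308.469014084507), np.float64(165.08591549295775)) tri [630.61444352  -0.93601548  91.8328578 ] [630.60319317  -1.87893147  92.79487742]
z84 [623.08491764  -8.3276      84.5       ] [638.76537303 -10.43925116  84.5       ]
```

The force rises at constant head height, so the pin is at its stop. I'll back off, open, and measure the bar's tilt for the regrasp.

```bash
python3 -m inch '[{"grip":1,"translation":[0,0,-0.06],"angular":[0,0,0]},{"grip":1,"translation":[0,0,-0.12],"angular":[0,0,0]},{"grip":1,"translation":[0,0,-0.2],"angular":[0,0,0]},{"grip":-0.5,"translation":[0.05,0,-0.24],"angular":[0,0,0]},{"grip":-0.5,"translation":[0.05,0,-0.24],"angular":[0,0,0]},{"grip":-0.5,"translation":[0.05,0,-0.24],"angular":[0,0,0]},{"grip":-0.5,"translation":[0.05,0,-0.24],"angular":[0,0,0]},{"grip":-0.5,"translation":[0.05,0,-0.24],"angular":[0,0,0]}]'
cat > tilt.py <<'E'
from h import *
S,_,i=snap('scene');h=cv2.cvtColor(S,cv2.COLOR_RGB2HSV);Y=cv2.inRange(h,(20,110,70),(36,255,255));Y[:,330:]=0;Y[:170]=0;Y[225:]=0
n,l,s,c=cv2.connectedComponentsWithStats(Y)
a=np.radians(-3.4);ex=np.array([np.cos(a),np.sin(a),0]);nn=np.array([-np.sin(a),np.cos(a),0]);r0=np.array([630.8,-.5,75.])
v,u=np.nonzero(np.isin(l,[k for k in range(1,n) if s[k,4]>8]))
Q=[]
for p,q in zip(u,v):
    o,d=ray(i,p,q);P=o+d*(nn@(r0-o))/(nn@d);Q.append((ex@(P-r0),P[2]))
Q=np.array(Q);m=Q.mean(0);w=np.linalg.svd(Q-m)[2][0];w*=np.sign(w[0]);t=(Q-m)@w
print(len(Q),'mean along,z',m,'tilt deg',np.degrees(np.arctan2(w[1],w[0])),'ends',m+w*t.min(),m+w*t.max(),'len',np.ptp(t))
E
python3 tilt.py; python3 tri.py
python3 -c "
from h import *
plan([529,5.8,106],pose(-3.4,27))"
```

```text
clock: 14.05
position: [457.1, 10.0, 145.6]
orientation: [[-0.998, 0.059, -0.002], [0.059, 0.998, 0.001], [0.002, 0.0, -1.0]]
contact_force: [0.3, -1.6, 0.7]
width: 0.36
grip_force: 0.0
118 mean along,z [-91.55731743  54.99169887] tilt deg 24.41879619979337 ends [-148.83025417   28.98888428] [-33.00074063  81.57730624] len 127.20856233787752
[(np.int32(20), array([261.2, 204.6]))]
[(np.int32(14), array([308.3, 165.1]))]
(np.float64(261.16983606557375), np.float64(204.5816393442623)) (np.float64(308.4599865501009), np.float64(165.12844653665098)) tri [630.77567598  -0.9109793   91.37238453] [630.76253836  -1.99337678  92.47625465]
z84 [623.72453062  -7.83411509  84.5       ] [638.60992321 -10.22311253  84.5       ]
t [-1.442e-01  1.000e-04  7.940e-02] a [ 2.000e-04 -2.259e-01  0.000e+00] deg [  0.  -27.1   0. ] mm [-72.1   0.   39.7]
```

```bash
python3 -m inch '[{"grip":-0.5,"translation":[-0.04,0,0.0],"angular":[0,-0.06,0]},{"grip":-0.5,"translation":[-0.1,0,0.02],"angular":[0,-0.11,0]},{"grip":-0.5,"translation":[-0.148,0,0.04],"angular":[0,-0.17,0]},{"grip":-0.5,"translation":[-0.148,0,0.06],"angular":[0,-0.217,0]},{"grip":-0.5,"translation":[-0.148,0,0.075],"angular":[0,-0.217,0]},{"grip":-0.5,"translation":[-0.148,0,0.075],"angular":[0,-0.217,0]},{"grip":-0.5,"translation":[-0.148,0,0.075],"angular":[0,-0.217,0]}]'
python3 -c "
from h import *
plan([557.5,4.0,54],pose(-3.4,26))"
```

```text
clock: 14.78
position: [531.2, 5.6, 109.1]
orientation: [[-0.898, 0.059, 0.435], [0.053, 0.998, -0.025], [-0.436, 0.001, -0.9]]
contact_force: [-0.1, 0.7, 0.1]
width: 0.752
grip_force: 0.0
t [ 0.0007 -0.0002  0.1222] a [ 0.0003 -0.0012  0.0001] deg [ 0.  -0.1  0. ] mm [ 0.4 -0.1 61.1]
```

```bash
python3 -m inch '[{"grip":-0.5,"translation":[0,0,0.04],"angular":[0,0,0]},{"grip":-0.5,"translation":[0,0,0.08],"angular":[0,0,0]},{"grip":-0.5,"translation":[0,0,0.11],"angular":[0,0,0]},{"grip":-0.5,"translation":[0,0,0.122],"angular":[0,0,0]},{"grip":-0.5,"translation":[0,0,0.122],"angular":[0,0,0]},{"grip":-0.5,"translation":[0,0,0.122],"angular":[0,0,0]},{"grip":1,"translation":[0,0,0.122],"angular":[0,0,0]},{"grip":1,"translation":[0,0,0.122],"angular":[0,0,0]},{"grip":1,"translation":[0,0,0.122],"angular":[0,0,0]},{"grip":1,"translation":[0,0,0.122],"angular":[0,0,0]}]' 40
python3 -m inch '[{"grip":1,"translation":[0,0,0],"angular":[0,0,0]},{"grip":1,"translation":[0,0,0],"angular":[0,0,0]},{"grip":1,"translation":[0,0,0],"angular":[0,0,0]},{"grip":1,"translation":[0,0,0],"angular":[0,0,0]},{"grip":1,"translation":[0,0,0],"angular":[0,0,0]},{"grip":1,"translation":[0,0,0],"angular":[0,0,0]},{"grip":1,"translation":[0,0,0],"angular":[0,0,0]},{"grip":1,"translation":[0,0,0],"angular":[0,0,0]}]'
```

```text
clock: 15.62
position: [557.7, 4.1, 55.0]
orientation: [[-0.897, 0.059, 0.439], [0.053, 0.998, -0.026], [-0.44, -0.0, -0.898]]
contact_force: [-0.3, -0.8, 0.0]
width: 0.473
grip_force: 0.0
clock: 16.28
position: [557.7, 4.1, 54.5]
orientation: [[-0.897, 0.059, 0.438], [0.053, 0.998, -0.026], [-0.439, 0.0, -0.898]]
contact_force: [-0.9, -1.0, 0.7]
width: 0.199
grip_force: 40.0
```

```bash
python3 -m inch '[{"grip":1,"translation":[-0.0011,0,-0.0141],"angular":[0,0.054,0]},{"grip":1,"translation":[-0.0011,0,-0.0141],"angular":[0,0.054,0]},{"grip":1,"translation":[-0.0038,0,-0.0282],"angular":[0,0.108,0]},{"grip":1,"translation":[-0.0038,0,-0.0282],"angular":[0,0.108,0]},{"grip":1,"translation":[-0.0079,0,-0.0416],"angular":[0,0.163,0]},{"grip":1,"translation":[-0.0079,0,-0.0416],"angular":[0,0.163,0]},{"grip":1,"translation":[-0.0133,0,-0.0545],"angular":[0,0.217,0]},{"grip":1,"translation":[-0.0133,0,-0.0545],"angular":[0,0.217,0]},{"grip":1,"translation":[-0.0133,0,-0.0545],"angular":[0,0.217,0]}]'
python3 tilt.py; python3 tri.py
```

```text
clock: 17.03
position: [552.0, 4.8, 80.5]
orientation: [[-0.998, 0.057, 0.006], [0.057, 0.998, 0.001], [-0.006, 0.001, -1.0]]
contact_force: [-4.5, -0.7, -0.3]
width: 0.199
grip_force: 40.0
87 mean along,z [-73.909599    86.41880402] tilt deg 2.8038082480751094 ends [-129.17982072   83.71195678] [-31.08809814  88.51597782] len 98.20929006989653
[(np.int32(24), array([261.5, 205. ]))]
[]Traceback (most recent call last):
  File "tri.py", line 7, in <module>
    a=redc(S,(250,195,275,220));b=redc(D,(295,155,320,176))
                                  ~~~~^^^^^^^^^^^^^^^^^^^^^
  File "tri.py", line 5, in redc
    v,u=np.mgrid[y0:y1,x0:x1];j=1+np.argmax(s[1:,4]);w=w*(l==j);return (u*w).sum()/w.sum(),(v*w).sum()/w.sum()
                                  ~~~~~~~~~^^^^^^^^^
    return _wrapfunc(a, 'argmax', axis=axis, out=out, **kwds)
    return bound(*args, **kwds)
ValueError: attempt to get argmax of an empty sequence
```

The bar is level, so I'll withdraw it straight back.

```bash
python3 -m inch '[{"grip":1,"translation":[0.01,0,-0.003],"angular":[0,0,0]},{"grip":1,"translation":[0.03,0,-0.003],"angular":[0,0,0]},{"grip":1,"translation":[0.06,0,-0.003],"angular":[0,0,0]},{"grip":1,"translation":[0.1,0,-0.003],"angular":[0,0,0]},{"grip":1,"translation":[0.15,0,-0.003],"angular":[0,0,0]},{"grip":1,"translation":[0.16,0,-0.06],"angular":[0,0,0]},{"grip":1,"translation":[0.16,0,-0.13],"angular":[0,0,0]},{"grip":1,"translation":[0.16,0,-0.14],"angular":[0,0,0]},{"grip":1,"translation":[0.16,0,-0.14],"angular":[0,0,0]}]'
sed -i 's/^a=redc.*/a=redc(S,(250,195,275,220));b=redc(D,(285,150,330,180))/' tri.py
python3 tri.py
python3 -c "
from h import *
plan([513,262,150],pose(2))"
```

```text
clock: 17.93
position: [473.2, 9.1, 153.8]
orientation: [[-0.998, 0.059, 0.009], [0.058, 0.998, -0.001], [-0.009, -0.001, -1.0]]
contact_force: [-0.2, -0.4, -0.8]
width: 0.199
grip_force: 40.0
[(np.int32(25), array([261.5, 205.2]))]
[(np.int32(18), array([308.4, 165.8])), (np.int32(5), array([316.6, 178.8]))]
(np.float64(261.2745648512072), np.float64(204.84503088152724)) (np.float64(308.4437869822485), np.float64(165.3751479289941)) tri [ 6.30675218e+02 -6.08688218e-01  9.03912238e+01] [630.66087689  -1.76764235  91.57152869]
z84 [624.63755505  -6.53373218  84.5       ] [637.61092054  -9.05544673  84.5       ]
t [-0.0525  0.5094  0.0027] a [ 0.0001  0.0008 -0.0448] deg [ 0.   0.1 -5.4] mm [-26.3 254.7   1.4]
```

```bash
python3 - <<'E'
from h import *
import pickle
r=pickle.load(open('s0.pkl','rb'))
S,_,si=snap('scene');D,_,di=snap('side')
def prof(p,u0,u1,v0,v1):
    c=p[v0:v1,u0:u1].astype(float);return np.round((c[...,0]-np.maximum(c[...,1],c[...,2])).mean(1)).astype(int)
print('scene 200..212 before',prof(r['scene'][0],260,264,199,213));print('after',prof(S,260,264,199,213))
print('side now',prof(D,307,311,160,176))
# expected pixel shift for 8mm rise
for i in(si,di): print(np.round(np.array(proj(i,[630.8,-.5,86]))-proj(i,[630.8,-.5,94]),2))
print(proj(si,[630.8,-.5,86]),proj(si,[630.8,-.5,94]))
E
```

```text
scene 200..212 before [  2   2   0   0  -4  10 130 181 184 124  48   3  -1   0]
after [  2   2  -1   7 110 176 184 132  72  59  35   4   0   0]
side now [  0  -4  -6  36 161 206 182  71  52  30  -3   1   0   0   0   0]
[0.13 1.99]
[0.05 1.84]
(np.float64(261.3437026253084), np.float64(205.96661160769918)) (np.float64(261.2154867730064), np.float64(203.97289294020788))
```

The head's top edge moved up about 2 px, where 8 mm corresponds to 1.99 px, so the pin is fully raised. Next I'll carry the bar to the mat.

```bash
python3 -m inch '[{"grip":1,"translation":[-0.03,0.08,0],"angular":[0,0,-0.045]},{"grip":1,"translation":[-0.0525,0.16,0],"angular":[0,0,-0.045]},{"grip":1,"translation":[-0.0525,0.23,0],"angular":[0,0,-0.045]},{"grip":1,"translation":[-0.0525,0.3,0],"angular":[0,0,-0.045]},{"grip":1,"translation":[-0.0525,0.37,0],"angular":[0,0,-0.045]},{"grip":1,"translation":[-0.0525,0.44,0],"angular":[0,0,-0.045]},{"grip":1,"translation":[-0.0525,0.49,0],"angular":[0,0,-0.045]},{"grip":1,"translation":[-0.0525,0.509,0],"angular":[0,0,-0.045]},{"grip":1,"translation":[-0.0525,0.509,0],"angular":[0,0,-0.045]},{"grip":1,"translation":[-0.0525,0.509,0],"angular":[0,0,-0.045]}]'
python3 -c "
from h import *
plan([513,262,10],pose(2))"
```

```text
clock: 18.97
position: [512.9, 261.1, 150.9]
orientation: [[-0.999, -0.036, -0.001], [-0.036, 0.999, -0.001], [0.001, -0.001, -1.0]]
contact_force: [-0.6, 0.3, -0.6]
width: 0.202
grip_force: 40.0
t [-0.0007  0.002   0.2818] a [-0.0003 -0.0007  0.0004] deg [-0.  -0.1  0. ] mm [ -0.4   1.  140.9]
```

```bash
python3 -m inch '[{"grip":1,"translation":[0,0,0.07],"angular":[0,0,0]},{"grip":1,"translation":[0,0,0.14],"angular":[0,0,0]},{"grip":1,"translation":[0,0,0.2],"angular":[0,0,0]},{"grip":1,"translation":[0,0,0.25],"angular":[0,0,0]},{"grip":1,"translation":[0,0,0.27],"angular":[0,0,0]},{"grip":1,"translation":[0,0,0.28],"angular":[0,0,0]},{"grip":1,"translation":[0,0,0.284],"angular":[0,0,0]},{"grip":1,"translation":[0,0,0.284],"angular":[0,0,0]},{"grip":1,"translation":[0,0,0.284],"angular":[0,0,0]}]'
```

```text
clock: 19.72
position: [513.8, 261.6, 11.2]
orientation: [[-0.999, -0.035, 0.002], [-0.035, 0.999, 0.001], [-0.002, 0.001, -1.0]]
contact_force: [-0.2, 0.0, -1.9]
width: 0.197
grip_force: 40.0
```

```bash
python3 -m inch '[{"grip":1,"translation":[0,0,0.003],"angular":[0,0,0]},{"grip":1,"translation":[0,0,0.006],"angular":[0,0,0]},{"grip":1,"translation":[0,0,0.006],"angular":[0,0,0]},{"grip":1,"translation":[0,0,0.006],"angular":[0,0,0]}]'
python3 -m inch '[{"grip":-0.4,"translation":[0,0,0],"angular":[0,0,0]},{"grip":-0.4,"translation":[0,0,0],"angular":[0,0,0]},{"grip":-0.4,"translation":[0,0,0],"angular":[0,0,0]},{"grip":-0.4,"translation":[0,0,0],"angular":[0,0,0]},{"grip":-0.4,"translation":[0,0,0],"angular":[0,0,0]},{"grip":-0.4,"translation":[0,0,0],"angular":[0,0,0]},{"grip":-0.4,"translation":[0,0,0],"angular":[0,0,0]}]'
python3 -m inch '[{"grip":-0.4,"translation":[0,0,-0.06],"angular":[0,0,0]},{"grip":-0.4,"translation":[0,0,-0.14],"angular":[0,0,0]},{"grip":-0.4,"translation":[0,0,-0.22],"angular":[0,0,0]},{"grip":-0.4,"translation":[0.1,0,-0.3],"angular":[0,0,0]},{"grip":-0.4,"translation":[0.1,0,-0.34],"angular":[0,0,0]},{"grip":-0.4,"translation":[0.1,0,-0.34],"angular":[0,0,0]},{"grip":-0.4,"translation":[0.1,0,-0.34],"angular":[0,0,0]}]'
python3 - <<'E'
exec(open('look.py').read().replace('sys.argv[1]',"'z'"))
k=cv2.inRange(h,(95,120,60),(125,255,255))|cv2.inRange(h,(22,120,90),(35,255,255));k[285:]=0
c=max(cv2.findContours(k,0,1)[0],key=cv2.contourArea);P=np.array([onz(i,*q[0],3)[:2] for q in c],np.float32);print('mat',cv2.minAreaRect(P),P.min(0),P.max(0))
v,u=np.nonzero(cv2.inRange(h,(22,120,90),(35,255,255))[:,280:350]);z=np.array([dep(i,a+280,b,d[b,a+280])for a,b in zip(u,v) if d[b,a+280]>0]);print('handle z',np.percentile(z[:,2],[5,50,95]),np.polyfit(z[:,0],z[:,2],1))
E
```

```text
clock: 20.05
position: [513.2, 261.7, 7.2]
orientation: [[-0.999, -0.035, 0.001], [-0.035, 0.999, 0.0], [-0.001, 0.0, -1.0]]
contact_force: [0.1, 0.2, 0.9]
width: 0.2
grip_force: 40.0
clock: 20.63
position: [513.0, 261.6, 6.9]
orientation: [[-0.999, -0.035, -0.0], [-0.035, 0.999, -0.0], [0.0, -0.0, -1.0]]
contact_force: [-0.3, 0.1, -0.4]
width: 0.692
grip_force: 0.0
clock: 21.22
position: [463.1, 260.2, 178.6]
orientation: [[-0.999, -0.036, 0.004], [-0.036, 0.999, 0.001], [-0.004, 0.001, -1.0]]
contact_force: [0.7, 0.6, -0.2]
width: 0.7
grip_force: 0.0
yellow 3183.0 [425 199 141  72] [array([517.6, 458.9]), array([ 30.6, 151.4]), np.float64(26.2)]
yellow 1483.5 [305 159  19 100] [array([496.7, 261.3]), array([112. ,  18.4]), np.float64(2.1)]
yellow 1361.0 [421   0  25  82] [array([327.7, 364.5]), array([69. , 16.6]), np.float64(14.3)]
mat ((498.2882080078125, 260.6622619628906), (196.05368041992188, 141.1036834716797), 0.7884952425956726) [399.48416 189.18958] [597.264 332.201]
handle z [16.3932107  17.64003139 18.85587416] [1.65709345e-03 1.68053964e+01]
```

The bar lies level near the mat's centre and the gripper is clear. I'm handing in.

```bash
python3 -m inch '[{"grip":-0.4,"translation":[0,0,0],"angular":[0,0,0]},{"grip":-0.4,"translation":[0,0,0],"angular":[0,0,0]},{"grip":-0.4,"translation":[0,0,0],"angular":[0,0,0]}]'
python3 -c "
from bench import arm
print(arm.close_job())"
```

```text
clock: 21.52
position: [463.2, 259.7, 175.7]
orientation: [[-0.999, -0.035, -0.002], [-0.035, 0.999, -0.001], [0.002, -0.001, -1.0]]
contact_force: [-0.8, -0.3, -0.8]
width: 0.698
grip_force: 0.0
the job is handed in; nothing more can be done
None
```

I levered the red rivet up to its stop with the pry bar, laid the bar back flat near the centre of the blue mat, and handed the job in at about 21.5 s; no verdict was reported, and I did not re-measure the slide box, jar and dropper at the end, though no move came near them.

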